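# Snap the sealing cap onto the sample canister and hold it home

## Robot

A 6-joint arm with a two-finger parallel gripper is mounted at the origin on a cart in front of the work surface, level with it; the furniture and walls round the work are solid. World frame = base frame: x ahead of the robot, y to its left, z up, the work surface at z = 0. Lengths are in m, angles in degrees, forces in N, time in s.
With the tool pointing down it reaches from about 0.4 to 0.825 m from the base axis. Payload 7 kg.
Tool frame: the origin (TCP) lies at the very end of the fingers, on their centre line; the grasp point (between the pads) lies 19 mm behind it (r.grip_depth is the distance from the TCP to the grasp point, in m); z points along the fingers, y is the line along which they close (so a half turn about z gives the same grasp; the last joint's range is limited). The gripper opens to 88 mm and grips with 3 to 60 N. Pads are 19 mm wide; open, the fingers measure 130 mm over their backs; the gripper's body (78 mm by 193 mm) begins 47 mm behind the grasp point.
Start: joints at [92.481, 20.546, 0.682, 0, -70.136, -16.507], TCP at [0.164, 0.655, 0.227] pointing down, gripper open.
Joint ranges: [-176.03, 176.03], [-82.01, 121.73], [-58.28, 71.71], [-173.87, 95.51], [-174.79, -0.11], [-173.66, 173.66]. Speed limits (degrees/s): [136.94, 136.94, 172.46, 180, 180, 180].

## Interface

Orientations are given as [roll, pitch, yaw] about the fixed x, y, z axes, in that order (R = Rz(yaw) Ry(pitch) Rx(roll)).
In Python, from plant import r gives the robot as it stands.
- The arm moves only by the tool play_rows, never from a script. Its argument "rows" is a list that holds one entry, the list of rows, each a list of 5 numbers: the closure, from 0 (fully open) to 1 (shut), then the shift along the tool's x, y, z each as a share of 0.5 m, from -1 to 1, then the turn about the tool's z as a share of 1.5 rad, from -1 to 1. A call has exactly 8 rows; each row is the pose to reach, as a shift and turn from the pose commanded when the call began, along the tool's axes at that moment; what a row does not reach only later rows make up. A row lasts 1/12 s, in which the tool goes at most 41.7 mm and 7.16 degrees, less where a joint would pass 70% of its speed; a pose out of reach is approached as far as the arm can. A call with a number of a shift or a turn outside -1 to 1 is refused whole. A call with a gripper value outside its range is refused whole. The fingers move at their own pace and stop on an object; "squeeze" is the grip in N (left out, the last holds). Time passes only in rows, so rows that repeat a pose let the fingers close, or fill a call up. It gives the time, the measured TCP pose, the force, the opening and the grip force at its end, in the units of the state.
- r.get_state(): the state, without advancing time (a new reading comes with each control period).
- r.capture(name): name is "scene" or "top" or "wrist"; returns the picture (480x640x3 uint8, red, green, blue); there is no depth.
- r.camera_info(name): a dict with "fovy" (degrees; the focal length in pixels is half the picture's height over the tangent of half this angle, whatever the lens; pixels are square), "cx", "cy" (the principal point, pixels), "pose" (4x4, takes a point from camera to world coordinates). Camera axes: x right, y down, z forward; pixel columns grow to the right and rows downward; lengths in m; the calibration is good to about 2 mm. A picture is of the moment at which its call begins: read the wrist's pose just before it. camera_info takes no time and is no camera call; for the wrist camera it gives the pose at the moment of the call.
- r.close_job(): hands the job in; it is judged then, once.
The state is a dict: "time_s": time; "joints": joint angles; "qd": joint speeds; "joint_torque": joint torques, N m; "tcp_pos": TCP position; "eef_rot": TCP orientation; "contact_force": force on the tool from outside, world axes, zero at the start; "moment": the same for the moment, N m; "gripper_width": finger opening in m; "gripper_force": force on a finger pad.
Only numpy, scipy, OpenCV 4.12 (cv2) and the standard library are available. Lean on these libraries where they do the work, as an engineer would, in place of code of your own. Each camera call takes 0.05 s, during which the arm holds its last target. There are 200 camera calls.

## Task

Close the sample canister: of the two white caps lying on the bench, pick up the wide one, set it over the canister's neck and press it straight down; it clicks over the latch pins, but keep pressing after the click until its skirt sits fully down on the canister's collar. A spring inside lifts the cap a little whenever you let up, so finish still pressing the cap down on the collar, without letting go or easing off. Leave the narrow cap and the other things on the bench where they are.

Things in the scene. Friction and masses are not known exactly. Their poses are not given: they have to be found in the camera images.
- wide_cap: The cap that fits: white ribbed plastic snap cap, 46 mm outside diameter, 24 mm high, 20 to 35 g, standing on its open end. Origin: centre of the open lower lip; z up, top face at z = +24 mm. Inside 41 mm wide and 20 mm deep, with a round bead 1 to 6 mm above the lip that narrows it to 34.4 mm. Can be gripped across its diameter from above, anywhere round it.
- narrow_cap: Spare cap for another vessel, same look and height (24 mm) but only 33 mm outside diameter; too narrow for this neck. Origin: centre of its lower lip, z up. It must stay where it is. Either cap may lie in either of the two places.
- canister: Aluminium sample canister, 45 mm diameter, fixed upright in a grey 90 x 90 x 26 mm bench block that cannot move. Origin: on the worktop under the canister's axis, z up. Its collar (the flat shoulder round the neck) is 75 mm above the worktop. The whole, with the plunger on top, is 101 mm high.
- collar (a point): Centre of the collar's top face on the canister's axis, 75 mm above the worktop; z up. When the wide cap is fully home its lower lip (its origin) is at this point.
- neck_top (a point): Centre of the top of the steel neck, 18 mm above the collar. The neck is 32 mm in diameter; its top 5 mm taper to 22 mm, so that a cap centred within about 4 mm finds its own way down.
- latch_pins (a point): On the axis, level with four sprung pins, 11 mm above the collar, sticking out to 39 mm over all. A cap laid on rests on them, lip about 12 mm above the collar. About 12 to 16 N pushes its bead over them with a click (lip about 7 mm above the collar), then the force drops; about 6 N or more then holds it down on the collar. Let go, it springs back to about 4 mm above the collar, latched.
- plunger (a joint): Sprung rubber-tipped plunger standing on the neck's top, tip 26 mm above the collar when free: 0 = free, grows downward in m as the cap's inside pushes it; about 0.006 with the cap fully home, about 0.0025 when the cap is latched but not pressed. It pushes back 2.4 N at first and 6 N at 0.006.
- slide_box: Bystander: flat yellow-brown slide box, 89 x 150 x 35 mm, on the far side of the bench. Origin: centre of underside.
- tape_roll: Bystander: roll of beige tape lying flat, 72 mm diameter, 20 mm high. Origin: centre of underside.
- pen_blue: Bystander: pen, 142 mm long, lying on the bench. Origin: centre of underside.
Mind the look-alikes: they are no part of the job. Leave any orange or yellow look-alike of the wide_cap alone.

How it is judged:
By the outcome, as a careful person would: the job done as asked, in the order asked, and still so for the second after the job is handed in, while the arm keeps its last pose, push and grip.
It also fails if it takes over 38 s, if anything falls off the work surface, if the arm or the gripper's body presses on something with over 40 N, if the wrist force passes 120 N, or if a joint passes its speed limit or range.

## Working session

There is one attempt and no reset: what is moved stays moved. The work goes in short steps, Python scripts to look and compute and a tool call to move; the robot and the scene stay as the last step left them, time stands still between calls to the robot, and variables do not carry over. Pictures are saved under pics/ and viewed, at most 10 in all, crops included, and the job is handed in when it is done.

Besides the shell and the picture viewer there is one more tool, called after "Emit:" by a JSON object that holds its "method" and its "body", one argument or row to a line. play_rows: Moves the arm, as the interface text tells. Its arguments: {"type":"object","properties":{"rows":{"type":"array","items":{"type":"array","items":{"type":"array","items":{"type":"number"}}}},"squeeze":{"type":"number"}},"required":["rows"]}

```bash
mkdir -p pics
python3 - <<'E'
from plant import r
import cv2,numpy as np
s=r.get_state();print(s)
for n in("scene","top"):
    im=r.capture(n);cv2.imwrite(f"pics/{n}0.png",im[:,:,::-1]);c=r.camera_info(n);print(n,c["fovy"],c["cx"],c["cy"],np.round(c["pose"],3).tolist())
E
```

```text
{'time_s': 0.0, 'joints': array([ 9.24814418e+01,  2.05902479e+01,  6.33427433e-01, -1.80763040e-02,
       -7.01351004e+01, -1.65074809e+01]), 'qd': array([ 0.04897587, -0.00683102,  0.00054654,  0.06055529, -0.02118963,
        0.11577127]), 'joint_torque': array([ 3.23603099e-04, -5.82720530e+01,  2.93052185e+01,  6.99720025e+00,
        7.01768513e-03, -1.64316734e-04]), 'tcp_pos': array([0.16350843, 0.65439867, 0.22563988]), 'eef_rot': array([ 1.79907039e+02, -9.82816615e-03, -1.40321872e+01]), 'contact_force': array([ 0.46049667,  0.32608665, -0.16500774]), 'moment': array([-0.00293499,  0.00033067, -0.01775555]), 'gripper_force': 0.0, 'gripper_width': 0.08745199723680502}
scene 46.62899491538058 318.25635163235864 248.28438101360106 [[0.838, -0.391, 0.381, 0.138], [-0.546, -0.592, 0.593, -0.545], [-0.007, -0.705, -0.709, 0.903], [0.0, 0.0, 0.0, 1.0]]
top 57.133440109827035 312.23769542063627 237.59097001084254 [[0.0, -0.993, 0.117, 0.47], [-1.0, 0.002, 0.018, 0.158], [-0.018, -0.117, -0.993, 0.925], [0.0, 0.0, 0.0, 1.0]]
```

View pics/scene0.png

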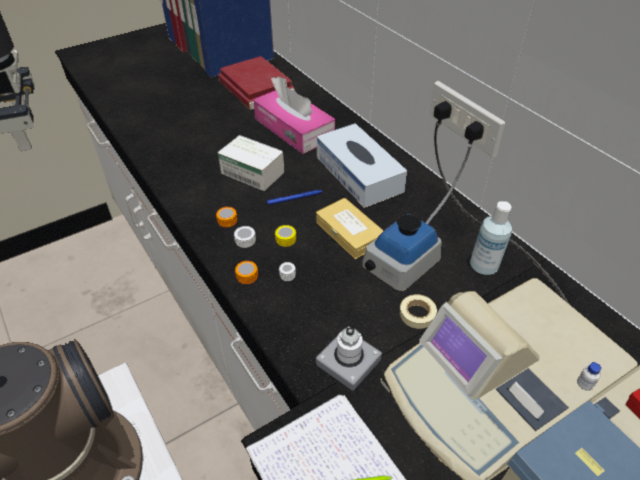

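View pics/top0.png

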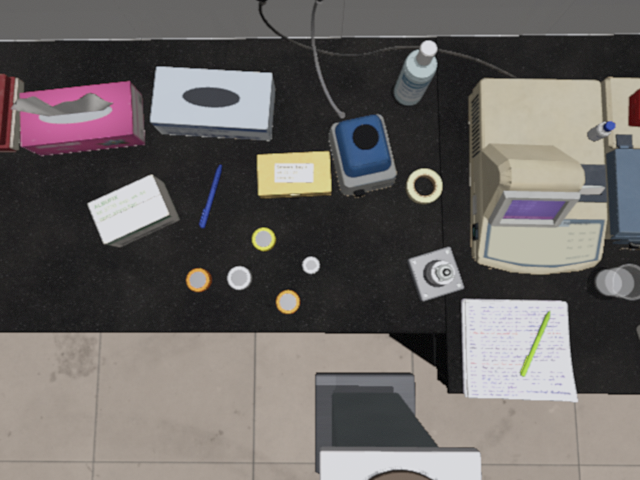

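Candidates for the wide cap are listed below. Pixels are given as top view / scene view.
- White, large: (239,278) / (245,237). This is my choice, as it is the wider of the two white ones.
- White, small: (311,265) / (287,271).
- Orange: (198,280) / (227,217).
- Orange: (288,302) / (246,272).
- Yellow: (263,239) / (285,236).

The canister is at (443,272) / (349,345).

```bash
cat > h.py <<'E'
import cv2,numpy as np
def ray(c,uv,H=480):
    f=H/2/np.tan(np.radians(c["fovy"])/2);P=np.array(c["pose"])
    d=P[:3,:3]@np.array([(uv[0]-c["cx"])/f,(uv[1]-c["cy"])/f,1]);return P[:3,3],d/np.linalg.norm(d)
def plane(c,uv,z):
    o,d=ray(c,uv);return o+d*(z-o[2])/d[2]
def tri(rays):
    A=0;b=0
    for o,d in rays:
        M=np.eye(3)-np.outer(d,d);A=A+M;b=b+M@o
    p=np.linalg.solve(A,b);return p,[np.linalg.norm((np.eye(3)-np.outer(d,d))@(p-o)) for o,d in rays]
def whites(im,box,thr=110,sat=40):
    x0,y0,x1,y1=box;h=cv2.cvtColor(im,cv2.COLOR_RGB2HSV)
    m=((h[...,2]>thr)&(h[...,1]<sat)).astype(np.uint8);k=np.zeros_like(m);k[y0:y1,x0:x1]=m[y0:y1,x0:x1]
    out=[]
    for q in cv2.findContours(k,cv2.RETR_EXTERNAL,cv2.CHAIN_APPROX_NONE)[0]:
        if cv2.contourArea(q)>60: out.append((cv2.contourArea(q),cv2.fitEllipse(cv2.convexHull(q))))
    return out
E
python3 - <<'E'
from h import *
from plant import r
T=cv2.imread("pics/top0.png")[:,:,::-1];S=cv2.imread("pics/scene0.png")[:,:,::-1]
ct,cs=r.camera_info("top"),r.camera_info("scene")
for n,bt,bs in(("wide",(220,258,260,300),(230,222,262,252)),("narrow",(298,252,326,280),(275,258,300,284))):
    a=whites(T,bt);b=whites(S,bs)
    print(n,a,b)
    p,e=tri([ray(ct,a[0][1][0]),ray(cs,b[0][1][0])]);print(np.round(p,4),np.round(e,4), plane(ct,a[0][1][0],.012))
p,e=tri([ray(ct,(446,272)),ray(cs,(350,331))]);print("can tip",p,e)
crop=lambda I,x,y:cv2.resize(I[y-50:y+50,x-65:x+65],(400,300),interpolation=cv2.INTER_CUBIC)
cv2.imwrite("pics/c1.png",np.vstack([np.hstack([crop(T,265,275),crop(S,262,250)]),np.hstack([crop(T,440,270),crop(S,350,350)])])[:,:,::-1])
E
```

```text
wide [(418.0, ((238.76890563964844, 277.49713134765625), (23.491207122802734, 23.8410701751709), 57.754554748535156))] [(344.0, ((244.58155822753906, 235.96620178222656), (21.822771072387695, 22.036296844482422), 172.8712921142578))]
[0.4947 0.3259 0.0146] [0.0007 0.0007] [0.49420914 0.32667426 0.012     ]
narrow [(222.0, ((310.5761413574219, 264.7645263671875), (17.296064376831055, 17.467697143554688), 140.9876251220703))] [(232.5, ((287.1300354003906, 270.7768859863281), (16.681598663330078, 19.4704647064209), 174.5585174560547))]
[0.5206 0.1777 0.0153] [0.0004 0.0004] [0.52041288 0.17797246 0.012     ]
can tip [ 0.50269802 -0.0762489   0.09926062] [np.float64(0.000905776339359349), np.float64(0.000905776339359483)]
```

View pics/c1.png

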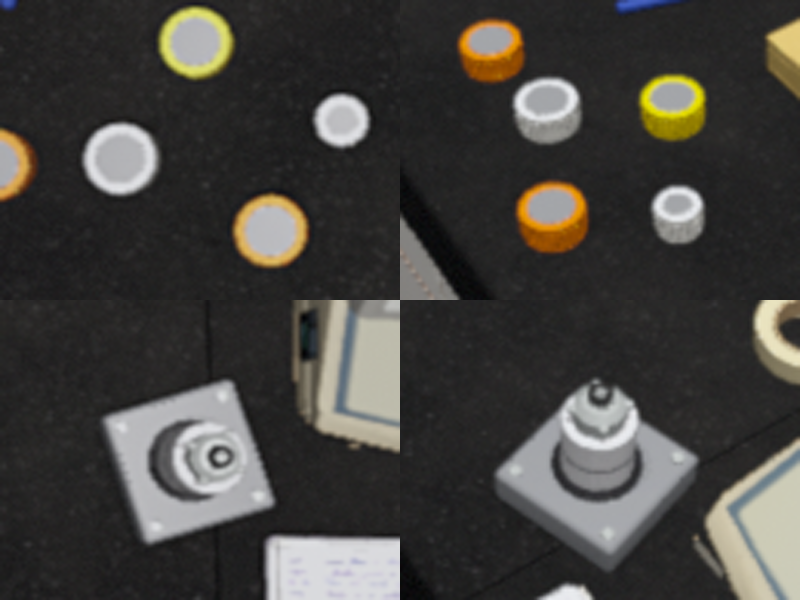

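The crop confirms it. The wide white cap is at about (0.4945, 0.326), with its blob centre at z 15 mm. The narrow cap is the one to its right. The plunger tip is at (0.503, -0.076, 0.099), against 0.101 expected. I'll move over the cap and turn the grip line to about 16° to clear the neighbours.

Emit:
{"method": "play_rows", "body": {
  "rows": [
    [[0.3, 0.04, 0.024, 0, 0.035], [0.3, 0.1, 0.06, 0, 0.09], [0.3, 0.17, 0.1, 0, 0.15], [0.3, 0.24, 0.142, 0, 0.21], [0.3, 0.31, 0.184, 0, 0.27], [0.3, 0.38, 0.226, 0, 0.33], [0.3, 0.45, 0.267, 0, 0.39], [0.3, 0.52, 0.309, 0, 0.45]]
  ],
  "squeeze": 25
}}

```text
time_s: 0.77
tcp_pos: [0.3793, 0.4402, 0.2264]
eef_rot: [180.0, -0.0, -52.9]
contact_force: [0.9, 0.5, -0.5]
gripper_width: 0.0614
gripper_force: 0.0
```

```bash
cat > go.py <<'E'
import sys,numpy as np
from scipy.spatial.transform import Rotation as R
from plant import r
def delta(p,yaw):
    s=r.get_state();Q=R.from_euler("xyz",s["eef_rot"],degrees=True)
    d=Q.inv().apply(np.array(p)-s["tcp_pos"])
    t=-((yaw-s["eef_rot"][2]+180)%360-180)
    print("t",s["time_s"],"tcp",np.round(s["tcp_pos"],4),np.round(s["eef_rot"],2),"w",round(s["gripper_width"],4),"F",np.round(s["contact_force"],2))
    print("shares",np.round(d/.5,4),"turn",round(np.radians(t)/1.5,3))
if __name__=="__main__": a=[float(v) for v in sys.argv[1:]];delta(a[:3],a[3])
E
python3 go.py .4945 .326 .2 -74
```

```text
t 0.7667 tcp [0.3793 0.4402 0.2264] [179.98  -0.   -52.94] w 0.0614 F [ 0.9   0.5  -0.46]
shares [ 0.3212 -0.0462  0.0529] turn 0.245
```

Emit:
{"method": "play_rows", "body": {
  "rows": [
    [[0.3, 0.06, -0.009, 0.01, 0.045], [0.3, 0.12, -0.017, 0.02, 0.09], [0.3, 0.18, -0.026, 0.03, 0.135], [0.3, 0.24, -0.034, 0.04, 0.18], [0.3, 0.29, -0.042, 0.048, 0.22], [0.3, 0.321, -0.046, 0.053, 0.245], [0.3, 0.321, -0.046, 0.053, 0.245], [0.3, 0.321, -0.046, 0.053, 0.245]]
  ]
}}

```text
time_s: 1.43
tcp_pos: [0.4942, 0.3273, 0.1995]
eef_rot: [179.9, -0.0, -73.8]
contact_force: [0.3, 0.3, 0.1]
gripper_width: 0.061
gripper_force: 0.0
```

Run:
```python
from h import *
from plant import r
c=r.camera_info("wrist");im=r.capture("wrist");cv2.imwrite("pics/w1.png",im[:,:,::-1])
print(c["fovy"],c["cx"],c["cy"],np.round(c["pose"],3).tolist(),r.get_state()["tcp_pos"])
P=np.linalg.inv(c["pose"]);f=240/np.tan(np.radians(c["fovy"])/2)
for q in((.4945,.326,.024),(.5206,.1777,.024)):
    v=P@[*q,1];print(c["cx"]+f*v[0]/v[2],c["cy"]+f*v[1]/v[2])
```

```text
60.27779502739699 314.3180349345231 244.12976631744638 [[-0.961, -0.268, -0.074, 0.513], [-0.278, 0.928, 0.249, 0.262], [0.002, 0.26, -0.966, 0.357], [0.0, 0.0, 0.0, 1.0]] [0.49388673 0.32802783 0.19977315]
313.5638358474829 217.340512579847
335.63782507157373 14.937652132710468
```

View pics/w1.png

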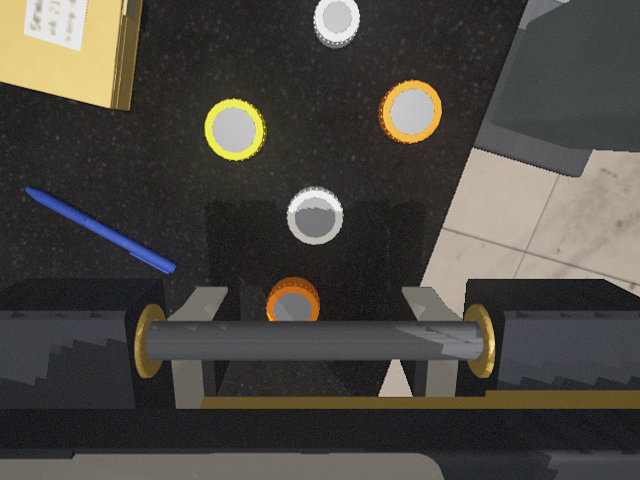

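The wrist view shows the wide white cap at (315,215). I predicted (314,217). The neighbours are clear of the finger line. I'll refine the position now.

```bash
python3 - <<'E'
from h import *
from plant import r
c=r.camera_info("wrist");im=r.capture("wrist")
a=whites(im,(275,175,355,260),95,40);print(a)
e=max(a)[1]
p=plane(c,e[0],.022);print("wrist",p)
ct=r.camera_info("top");print(tri([ray(c,e[0]),ray(ct,(238.77,277.5))]))
E
python3 go.py .4945 .3265 .1 -74
```

```text
[(2504.5, ((314.4508972167969, 214.0189666748047), (56.890167236328125, 58.11656188964844), 177.15589904785156))]
wrist [0.49418736 0.32434323 0.022     ]
(array([0.49401714, 0.32514444, 0.01896241]), [np.float64(0.00023559283548830513), np.float64(0.00023559283548840415)])
t 1.5333 tcp [0.4937 0.3285 0.2   ] [179.99  -0.   -73.71] w 0.0614 F [-0.36  0.48 -0.31]
shares [ 0.0043 -0.0005  0.2   ] turn 0.003
```

Emit:
{"method": "play_rows", "body": {
  "rows": [
    [[0.2, 0.002, 0, 0.05, 0], [0.2, 0.004, 0.001, 0.11, 0], [0.2, 0.006, 0.001, 0.18, 0], [0.2, 0.006, 0.001, 0.24, 0], [0.2, 0.006, 0.001, 0.29, 0], [0.2, 0.006, 0.001, 0.33, 0], [0.2, 0.006, 0.001, 0.36, 0], [0.2, 0.006, 0.001, 0.36, 0]]
  ]
}}

```text
time_s: 2.2
tcp_pos: [0.4921, 0.3245, 0.017]
eef_rot: [179.7, -0.2, -73.7]
contact_force: [-0.6, -0.9, -0.2]
gripper_width: 0.0699
gripper_force: 0.0
```

```bash
python3 go.py .494 .3255 .004 -74
python3 - <<'E'
from h import *
from plant import r
im=r.capture("wrist");cv2.imwrite("pics/w2.png",im[:,:,::-1])
E
```

```text
t 2.2 tcp [0.4921 0.3245 0.017 ] [ 1.7974e+02 -1.5000e-01 -7.3670e+01] w 0.0699 F [-0.56 -0.91 -0.16]
shares [-0.0009 -0.0042  0.0259] turn 0.004
```

View pics/w2.png

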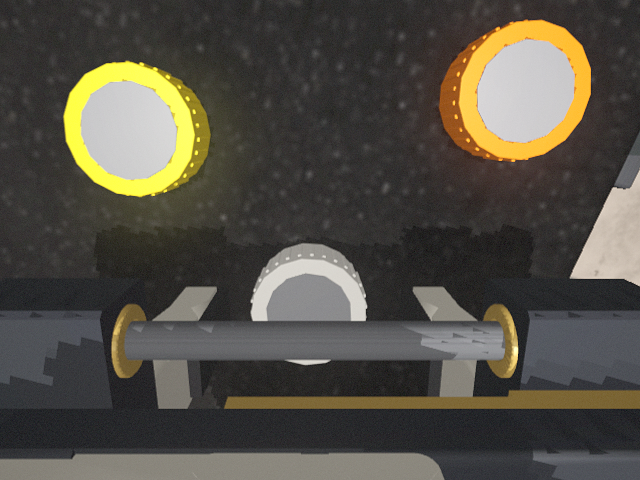

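The cap's top face is centred near (308,311), between the open fingers. I'll check the offset, then lower.

```bash
python3 - <<'E'
from h import *
from plant import r
c=r.camera_info("wrist");p=plane(c,(308.5,311),.024);print(p)
E
python3 go.py .494 .3255 .004 -74
```

```text
[0.49473462 0.32622023 0.024     ]
t 2.25 tcp [0.493  0.3252 0.0188] [ 1.7985e+02 -1.0000e-01 -7.3650e+01] w 0.0701 F [0.39 0.44 0.85]
shares [-0.0001 -0.0021  0.0296] turn 0.004
```

Emit:
{"method": "play_rows", "body": {
  "rows": [
    [[0.2, -0.001, -0.003, 0.012, 0], [0.2, -0.001, -0.003, 0.022, 0], [0.2, -0.001, -0.003, 0.029, 0], [0.2, -0.001, -0.003, 0.029, 0], [0.7, -0.001, -0.003, 0.029, 0], [0.7, -0.001, -0.003, 0.029, 0], [0.7, -0.001, -0.003, 0.029, 0], [0.7, -0.001, -0.003, 0.029, 0]]
  ],
  "squeeze": 30
}}

```text
time_s: 2.92
tcp_pos: [0.4957, 0.3261, 0.0058]
eef_rot: [-180.0, 0.0, -73.8]
contact_force: [0.2, 0.1, -0.0]
gripper_width: 0.0487
gripper_force: 0.1
```

Emit:
{"method": "play_rows", "body": {
  "rows": [
    [[0.7, 0, 0, 0, 0], [0.7, 0, 0, 0, 0], [0.7, 0, 0, 0, 0], [0.7, 0, 0, 0, 0], [0.7, 0, 0, 0, 0], [0.7, 0, 0, 0, 0], [0.7, 0, 0, 0, 0], [0.7, 0, 0, 0, 0]]
  ]
}}

```text
time_s: 3.58
tcp_pos: [0.4957, 0.3261, 0.0058]
eef_rot: [-180.0, 0.0, -73.8]
contact_force: [-0.9, -1.3, 5.4]
gripper_width: 0.0453
gripper_force: 30.0
```

```bash
python3 go.py .4945 .326 .2 -74
```

```text
t 3.5833 tcp [0.4957 0.3261 0.0058] [-179.99    0.    -73.75] w 0.0453 F [-0.92 -1.31  5.42]
shares [-0.0005  0.0024 -0.3884] turn 0.003
```

Emit:
{"method": "play_rows", "body": {
  "rows": [
    [[0.7, 0, 0, -0.02, 0], [0.7, 0, 0, -0.06, 0], [0.7, 0, 0, -0.12, 0], [0.7, 0, 0, -0.19, 0], [0.7, 0, 0, -0.26, 0], [0.7, 0, 0, -0.33, 0], [0.7, 0, 0, -0.38, 0], [0.7, 0, 0, -0.39, 0]]
  ]
}}

```text
time_s: 4.25
tcp_pos: [0.4974, 0.3276, 0.2066]
eef_rot: [-179.6, 0.2, -73.7]
contact_force: [-0.4, 0.2, 0.6]
gripper_width: 0.0452
gripper_force: 30.0
```

```bash
python3 go.py .503 -.02 .2 -74
```

```text
t 4.25 tcp [0.4974 0.3276 0.2066] [-179.58    0.21  -73.71] w 0.0452 F [-0.44  0.2   0.64]
shares [0.6705 0.1842 0.0094] turn 0.003
```

Emit:
{"method": "play_rows", "body": {
  "rows": [
    [[0.7, 0.03, 0.008, 0, 0], [0.7, 0.1, 0.027, 0.002, 0], [0.7, 0.175, 0.048, 0.004, 0], [0.7, 0.25, 0.069, 0.005, 0], [0.7, 0.325, 0.089, 0.006, 0], [0.7, 0.4, 0.11, 0.007, 0], [0.7, 0.47, 0.129, 0.008, 0], [0.7, 0.54, 0.148, 0.009, 0]]
  ]
}}

```text
time_s: 4.92
tcp_pos: [0.4989, 0.0439, 0.1955]
eef_rot: [179.9, 0.0, -73.8]
contact_force: [1.5, 0.4, -0.6]
gripper_width: 0.0453
gripper_force: 30.0
```

Emit:
{"method": "play_rows", "body": {
  "rows": [
    [[0.7, 0.06, 0.017, 0, 0], [0.7, 0.1, 0.027, 0, 0], [0.7, 0.125, 0.035, 0, 0], [0.7, 0.13, 0.036, 0, 0], [0.7, 0.13, 0.036, 0, 0], [0.7, 0.13, 0.036, 0, 0], [0.7, 0.13, 0.036, 0, 0], [0.7, 0.13, 0.036, 0, 0]]
  ]
}}

```text
time_s: 5.58
tcp_pos: [0.501, -0.0205, 0.1959]
eef_rot: [180.0, 0.0, -73.7]
contact_force: [0.6, -0.0, -1.1]
gripper_width: 0.0449
gripper_force: 30.0
```

```bash
python3 - <<'E'
from h import *
from plant import r
c=r.camera_info("wrist");im=r.capture("wrist");cv2.imwrite("pics/w3.png",im[:,:,::-1])
P=np.linalg.inv(c["pose"]);f=240/np.tan(np.radians(c["fovy"])/2)
for q in((.5027,-.0762,.1),(.5027,-.0762,.093),(.5027,-.0762,.075)):
    v=P@[*q,1];print(c["cx"]+f*v[0]/v[2],c["cy"]+f*v[1]/v[2])
E
python3 go.py .503 -.076 .13 -74
```

```text
336.616705512138 157.51375275574986
336.01849521190263 156.8538525658193
334.6162739117419 155.30702847747386
t 5.6333 tcp [ 0.501  -0.0205  0.196 ] [180.     0.   -73.69] w 0.0453 F [ 0.4  -0.1  -0.16]
shares [0.1076 0.0274 0.132 ] turn 0.004
```

View pics/w3.png

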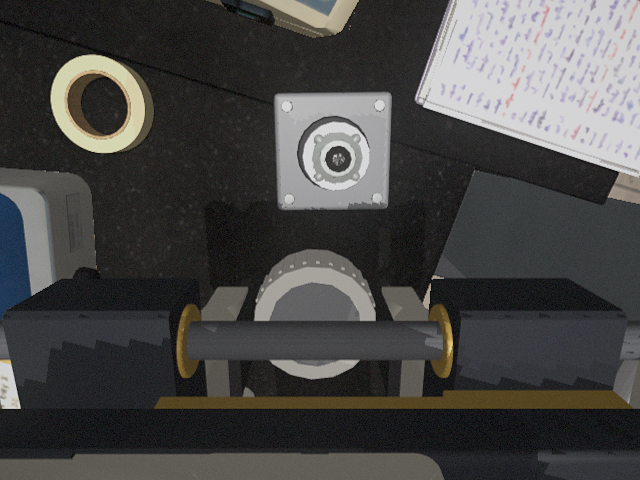

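The plunger tip shows at (338,158), against a predicted (337,158). The held cap's top face is centred near (316,320). I'll compute the cap's offset in the hand.

Run:
```python
from h import *
from plant import r
c=r.camera_info("wrist");t=r.get_state()["tcp_pos"]
ct,cs=r.camera_info("top"),r.camera_info("scene")
tip,e=tri([ray(c,(338,158)),ray(ct,(446.5,272.3)),ray(cs,(350,331))]);print("tip",tip,e,plane(c,(338,158),.1))
im=cv2.imread("pics/w3.png")
g=cv2.cvtColor(im,cv2.COLOR_BGR2GRAY).astype(int)
for y in (290,300,308): 
    x=np.where(g[y,245:390]>150)[0]+245;print(y,x.min(),x.max())
p=plane(c,(316,320),t[2]+.0182);print("cap-tcp",p-t)
```

```text
tip [ 0.50206336 -0.0766217   0.10042571] [np.float64(0.00047662631268830804), np.float64(0.0008057163022746432), np.float64(0.0011487891859041025)] [ 0.50185687 -0.07616084  0.1       ]
290 261 363
300 256 369
308 256 372
cap-tcp [-0.00052238 -0.00204369  0.0182    ]
```

Emit:
{"method": "play_rows", "body": {
  "rows": [
    [[0.7, 0.03, 0.007, 0, 0], [0.7, 0.07, 0.017, 0.01, 0], [0.7, 0.1, 0.025, 0.03, 0], [0.7, 0.106, 0.027, 0.06, 0], [0.7, 0.106, 0.027, 0.09, 0], [0.7, 0.106, 0.027, 0.11, 0], [0.7, 0.106, 0.027, 0.12, 0], [0.7, 0.106, 0.027, 0.12, 0]]
  ],
  "squeeze": 40
}}

```text
time_s: 6.3
tcp_pos: [0.5023, -0.0756, 0.135]
eef_rot: [179.9, 0.0, -73.7]
contact_force: [0.2, -0.7, -0.3]
gripper_width: 0.0453
gripper_force: 40.0
```

```bash
python3 go.py .503 -.075 .1 -74;  python3 - <<'E'
from h import *
from plant import r
a=r.capture("scene")[290:390,285:415];b=r.capture("top")[220:320,375:505]
cv2.imwrite("pics/c4.png",np.hstack([cv2.resize(q,(390,300),interpolation=2) for q in(a,b)])[:,:,::-1])
E
```

```text
t 6.3 tcp [ 0.5023 -0.0756  0.135 ] [ 1.7988e+02  1.0000e-02 -7.3720e+01] w 0.0453 F [ 0.25 -0.71 -0.25]
shares [-0.0008 -0.0017  0.0701] turn 0.003
```

View pics/c4.png

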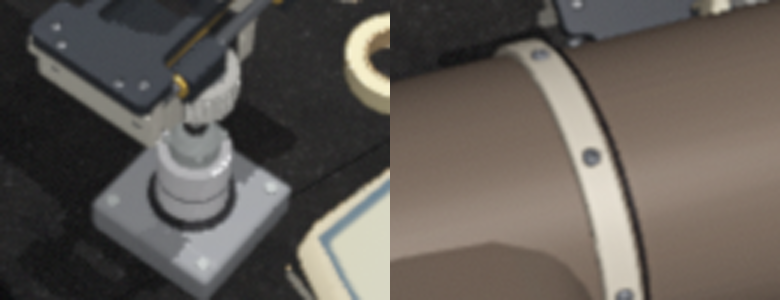

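The cap is in view over the plunger. I'll lower it with a firm grip.

Emit:
{"method": "play_rows", "body": {
  "rows": [
    [[0.7, 0, -0.001, 0.01, 0], [0.7, 0, -0.001, 0.02, 0], [0.7, 0, -0.001, 0.03, 0], [0.7, 0, -0.001, 0.04, 0], [0.7, 0, -0.001, 0.05, 0], [0.7, 0, -0.001, 0.06, 0], [0.7, 0, -0.001, 0.07, 0], [0.7, 0, -0.001, 0.07, 0]]
  ],
  "squeeze": 58
}}

```text
time_s: 7.07
tcp_pos: [0.5027, -0.0759, 0.0998]
eef_rot: [179.9, 0.0, -73.8]
contact_force: [-0.0, -0.6, -0.1]
gripper_width: 0.0446
gripper_force: 58.0
```

Emit:
{"method": "play_rows", "body": {
  "rows": [
    [[0.7, 0, 0, 0.002, 0], [0.7, 0, 0, 0.004, 0], [0.7, 0, 0, 0.006, 0], [0.7, 0, 0, 0.008, 0], [0.7, 0, 0, 0.01, 0], [0.7, 0, 0, 0.012, 0], [0.7, 0, 0, 0.012, 0], [0.7, 0, 0, 0.012, 0]]
  ]
}}

```text
time_s: 7.73
tcp_pos: [0.5033, -0.0758, 0.0951]
eef_rot: [180.0, -0.0, -73.8]
contact_force: [0.4, 0.3, -0.6]
gripper_width: 0.0449
gripper_force: 58.0
```

Emit:
{"method": "play_rows", "body": {
  "rows": [
    [[0.7, 0, 0, 0.002, 0], [0.7, 0, 0, 0.004, 0], [0.7, 0, 0, 0.006, 0], [0.7, 0, 0, 0.008, 0], [0.7, 0, 0, 0.01, 0], [0.7, 0, 0, 0.01, 0], [0.7, 0, 0, 0.01, 0], [0.7, 0, 0, 0.01, 0]]
  ]
}}

```text
time_s: 8.4
tcp_pos: [0.5034, -0.0762, 0.0915]
eef_rot: [-180.0, -0.0, -73.7]
contact_force: [-4.9, 0.9, 15.7]
gripper_width: 0.0446
gripper_force: 58.0
```

Emit:
{"method": "play_rows", "body": {
  "rows": [
    [[0.7, 0, 0, 0.001, 0], [0.7, 0, 0, 0.002, 0], [0.7, 0, 0, 0.003, 0], [0.7, 0, 0, 0.004, 0], [0.7, 0, 0, 0.005, 0], [0.7, 0, 0, 0.006, 0], [0.7, 0, 0, 0.006, 0], [0.7, 0, 0, 0.006, 0]]
  ]
}}

```text
time_s: 9.07
tcp_pos: [0.5026, -0.0759, 0.087]
eef_rot: [180.0, 0.0, -73.8]
contact_force: [-0.9, -0.4, -3.9]
gripper_width: 0.0441
gripper_force: 58.0
```

Emit:
{"method": "play_rows", "body": {
  "rows": [
    [[0.7, 0, 0, 0.002, 0], [0.7, 0, 0, 0.004, 0], [0.7, 0, 0, 0.006, 0], [0.7, 0, 0, 0.008, 0], [0.7, 0, 0, 0.01, 0], [0.7, 0, 0, 0.01, 0], [0.7, 0, 0, 0.01, 0], [0.7, 0, 0, 0.01, 0]]
  ]
}}

```text
time_s: 9.73
tcp_pos: [0.5033, -0.0758, 0.0822]
eef_rot: [-180.0, -0.0, -73.8]
contact_force: [-3.9, -0.2, 3.8]
gripper_width: 0.0447
gripper_force: 58.0
```

Emit:
{"method": "play_rows", "body": {
  "rows": [
    [[0.7, 0, 0, 0.001, 0], [0.7, 0, 0, 0.002, 0], [0.7, 0, 0, 0.003, 0], [0.7, 0, 0, 0.004, 0], [0.7, 0, 0, 0.004, 0], [0.7, 0, 0, 0.004, 0], [0.7, 0, 0, 0.004, 0], [0.7, 0, 0, 0.004, 0]]
  ]
}}

```text
time_s: 10.4
tcp_pos: [0.5034, -0.0758, 0.0808]
eef_rot: [-180.0, -0.0, -73.7]
contact_force: [-6.2, 0.9, 11.0]
gripper_width: 0.0449
gripper_force: 58.0
```

Emit:
{"method": "play_rows", "body": {
  "rows": [
    [[0.7, 0, 0, 0.001, 0], [0.7, 0, 0, 0.002, 0], [0.7, 0, 0, 0.003, 0], [0.7, 0, 0, 0.003, 0], [0.7, 0, 0, 0.003, 0], [0.7, 0, 0, 0.003, 0], [0.7, 0, 0, 0.003, 0], [0.7, 0, 0, 0.003, 0]]
  ]
}}

```text
time_s: 11.07
tcp_pos: [0.5034, -0.0759, 0.0807]
eef_rot: [-180.0, -0.0, -73.7]
contact_force: [-10.9, 2.7, 25.4]
gripper_width: 0.0449
gripper_force: 58.0
```

```bash
python3 go.py .503 -.0755 .081 -74;  python3 - <<'E'
from h import *
from plant import r
a=r.capture("scene")[290:390,285:415];b=r.capture("wrist")
print(r.get_state()["contact_force"])
cv2.imwrite("pics/c5.png",np.hstack([cv2.resize(a,(390,300),interpolation=2),cv2.resize(b,(400,300))])[:,:,::-1])
E
```

```text
t 11.0667 tcp [ 0.5034 -0.0759  0.0807] [-1.7995e+02 -3.0000e-02 -7.3710e+01] w 0.0449 F [-10.93   2.66  25.44]
shares [-0.0009  0.0006 -0.0007] turn 0.003
[-12.15130402   3.02219842  25.51503084]
```

View pics/c5.png

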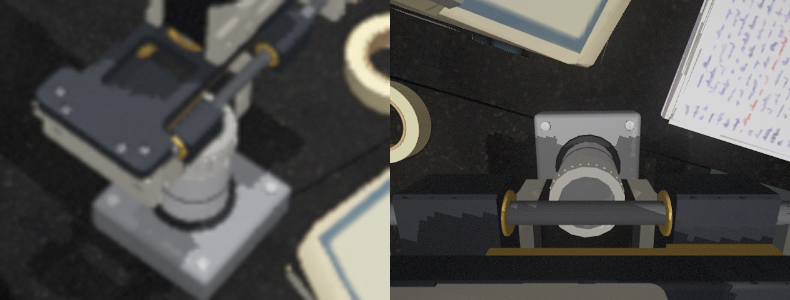

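The cap is down on the collar. The TCP stopped at 80.7 mm, which puts the lip at about 75 mm, while the force rose to 25 N. The images show the skirt meeting the canister body with no gap. I'm handing in while still pressing.

```bash
python3 -c "
from plant import r
print(r.close_job())"
```

```text
the job is handed in; nothing more can be done
None
```

The wide cap is clicked on and fully down on the collar (lip at about 75 mm); I handed the job in at about 11 s with the arm still pressing at about 25 N.

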